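Pedal a chair foot out of the bench dispenser

TASK

Get the next wooden chair foot out of the bench dispenser with its pedal, touching only the pedal: press it down until it sits firmly on its stop (about 15 newtons on the pad, well short of 22) and keep that pressure until the foot has rolled out and lies still in the tray. Then ease the pedal all the way back up, staying on it for two or three seconds so that the linked flap does not drop shut; leave the foot in the tray and disturb nothing else.

Things in the scene. Friction and masses are not known exactly. Their poses are not given: they have to be found in the camera images.
- dispenser: Plywood bench dispenser screwed to the table. Origin: on the table under the hopper; x axis from hopper to tray, y to the pedal's side, z up. Base plate x -120 to 225 mm, y -80 to 170 mm, 12 mm thick. Hopper (open top, chute sloping down to +x): x -115 to 50 mm, y -46 to 46 mm, top at z 134 mm. The pedal's bearing: two steel cheeks at x -90, y 112 and 148 mm, up to z 74 mm.
- tray (a point): Centre of the tray floor (z 12 mm) at the hopper's mouth, axes as the dispenser's. The tray inside measures 155 mm along x and 80 mm along y; its side walls end at z 46 mm, its front wall at z 52 mm. It stands at x 130, y 0 mm of the dispenser.
- pedal_pad (a point): Centre of the upper face of the pedal pad (black rubber on steel, 50 mm along the dispenser's x, 60 mm along its y, level at rest); it moves with the pedal. At rest it lies at x 90, y 130, z 70 mm of the dispenser, at the end of a steel lever 180 mm long that turns about an axis along y at x -90, z 60 mm.
- pedal (a joint): Pedal angle, rad: 0 at rest (up). It ends on a hard stop screw under the pad, set anywhere from 0.13 to 0.19 rad (pad 23 to 34 mm lower, sloping 7 to 11 degrees down to +x); its height is not measured. A spring returns it: 3 to 4 N at the pad starts it, 5 to 9 N just before the stop, then it is rigid. Seated firmly means 11 to 22 N on the pad; over 22 N bends it.
- flap (a joint): Flap angle, rad: 0 shut (hanging upright), 0.9 to 1.3 (tilted up over the tray) with the pedal on its stop, always 6.94 times the pedal angle (rigid linkage). Aluminium, 92 mm wide, 80 mm high, hinged along its top edge at x 55, z 122 mm of the dispenser, swinging out over the tray. If the pedal is let go it slams; closing should take a second or more.
- foot: Turned wooden chair foot, a waisted roller 64 mm long and 36 mm in diameter; origin at its centre, y axis along its length. At the start it lies across the chute against the inside of the shut flap, and it rolls into the tray by itself when the flap opens.
- tack_jar: Bystander: clear jar with a steel cap, 60 mm diameter, 85 mm high, origin at its underside, standing beside the dispenser.
- hammer: Bystander: hammer lying on the bench, about 260 mm long along its x, head 90 mm wide at its +x end.
- spare_leg: Bystander: short gilded chair leg standing on end, 54 mm diameter, 120 mm high, origin at its underside.
Mind the look-alikes: they are no part of the job. What is meant by the foot is not turquoise or yellow, and is the larger of those in its own colour.

How it is judged:
By the outcome, as a careful person would: the job done as asked, in the order asked, and still so for the second after the job is handed in, with the robot touching nothing.
It also fails if it takes over 45 s, if anything falls off the work surface, if the arm or the gripper's body presses on something with over 40 N, if the wrist force passes 120 N, or if a joint passes its speed limit or range.

ROBOT

A 6-joint arm with a two-finger parallel gripper is mounted at the origin on the work surface. World frame = base frame: x ahead of the robot, y to its left, z up, the work surface at z = 0. Lengths are in m, angles in rad, forces in N, time in s.
With the tool pointing down it reaches from about 0.325 to 0.775 m from the base axis. Payload 5.5 kg.
Tool frame: the origin (TCP) lies between the finger pads; the fingertips stand 8 mm ahead of it and the grasp point (between the pads) lies 11 mm behind it (tcp_to_tips is the distance from the TCP to the fingertips, in m); z points along the fingers, y is the direction in which the jaws open and shut (so a half turn about z gives the same grasp; the last joint's range is limited). The gripper opens to 88 mm and grips with 3 to 60 N. Pads are 20 mm wide; open, the fingers measure 115 mm over their backs; the gripper's body (75 mm by 178 mm) begins 61 mm behind the grasp point.
Start: joints at [1.231, 0.091, 1.231, -0, 1.82, -0.057], TCP at [0.167, 0.576, 0.231] pointing down, gripper open.
Joint ranges: [-2.87, 2.87], [-0.86, 2.18], [0.17, 2.46], [-1.51, 4.65], [0.06, 2.69], [-2.65, 2.65]. Speed limits (rad/s): [2.57, 2.57, 3.01, 3.14, 3.14, 3.14].

INTERFACE

Orientations are given as a unit quaternion [w, x, y, z].
In Python, from bench import * gives the robot as it stands. Calls block until the motion is done:
- move_to(position, orientation): joint-space move of the TCP to a pose.
- move_l(position, speed=0.15, orientation=None): straight line of the TCP; orientation=None keeps the orientation; speed is the mean speed in m/s.
- movej(angles): joint-space move.
- gripper_open() and close(): open the fingers fully, or close them until they stop; the grip force is fixed at half the most.
- hold(seconds).
- inverse_kinematics(position, orientation): joint angles nearest the present ones, or None.
- state(): the state.
- get_image(name): name is "side" or "top"; returns a dict with "frame" (400x640x3 uint8, blue, green, red), "depth" (400x640 float32, m along the optical axis (not along the pixel's ray), 0 where there is no reading), "camera_matrix" (3x3 intrinsics, pixels), "view" (4x4, takes a point from world to camera coordinates). Camera axes: x right, y up, looking along -z (the intrinsics and any distortion apply to the point x, -y, -z); pixel columns grow to the right and rows downward; lengths in m; the calibration is good to about 2 mm. A picture is of the moment at which its call begins.
A pose or a line that the arm cannot do raises IKError and nothing moves.
- job_done(): hands the job in, once; it reports no verdict.
The state is a dict: "time": time; "joint_pos": joint angles; "dq": joint speeds; "joint_torque": joint torques, N m; "ee_pos": TCP position; "ee_rot": TCP orientation; "ft_force": force on the tool from outside, world axes, zero at the start; "moment": the same for the moment, N m; "finger_gap": finger opening in m.
Only numpy, scipy, OpenCV 4.12 (cv2) and the standard library are available. Lean on these libraries where they do the work, as an engineer would, in place of code of your own. Each camera call takes 0.05 s, during which the arm holds its last target. There are 200 camera calls.

## Working session

There is one attempt and no reset: what is moved stays moved. The work goes in short steps, each a Python script; the robot and the scene stay as the last script left them, time stands still between calls to the robot, and variables do not carry over. Pictures are saved under pics/ and viewed, about 8 in all and at most 12, crops included, and the job is handed in when it is done.

```bash
mkdir -p pics; ls
cat > h.py <<'E'
from bench import *
import numpy as np, cv2
def snap(n,f):
    im=get_image(n); cv2.imwrite(f'pics/{f}.png',im['frame']); np.savez(f'pics/{f}.npz',**im); return im
def world(im,u,v,d=None):
    K=im['camera_matrix']; d=np.median([x for x in im['depth'][v-1:v+2,u-1:u+2].ravel() if x>0]) if d is None else d
    p=np.array([(u-K[0,2])/K[0,0]*d,-(v-K[1,2])/K[1,1]*d,-d,1]); return (np.linalg.inv(im['view'])@p)[:3]
E
python3 - <<'E'
from h import *
for n in('top','side'): im=snap(n,n+'0'); print(im.keys(),im['view'].round(3))
s=state();print(s)
E
```

```text
pics
dict_keys(['frame', 'depth', 'camera_matrix', 'view']) [[-0.003 -1.    -0.005 -0.007]
 [ 0.98  -0.004  0.198 -0.485]
 [-0.198 -0.004  0.98  -1.24 ]
 [ 0.     0.     0.     1.   ]]
dict_keys(['frame', 'depth', 'camera_matrix', 'view']) [[ 0.722 -0.691 -0.004 -0.373]
 [ 0.481  0.498  0.721 -0.281]
 [-0.497 -0.523  0.693 -1.134]
 [ 0.     0.     0.     1.   ]]
{'time': 0.1, 'joint_pos': array([ 1.23130939e+00,  9.18005400e-02,  1.23176071e+00, -1.60722002e-05,
        1.81979470e+00, -5.66886442e-02]), 'dq': array([ 0.00049919, -0.00307643, -0.00158085,  0.00232108,  0.00032606,
        0.00094757]), 'joint_torque': array([ 1.91747953e-03, -4.47860742e+01, -4.07568669e+01,  6.99191680e-02,
        2.84009107e-02, -1.16246015e-04]), 'ee_pos': array([0.16734339, 0.57593129, 0.22961246]), 'ee_rot': array([-1.65866646e-04,  1.40930334e-01,  9.90019123e-01, -8.65942661e-04]), 'ft_force': array([-0.1038834 , -0.44053894, -0.0588793 ]), 'moment': array([-0.05470128,  0.02616658,  0.04845141]), 'finger_gap': 0.08771924118763574}
```

View pics/top0.png

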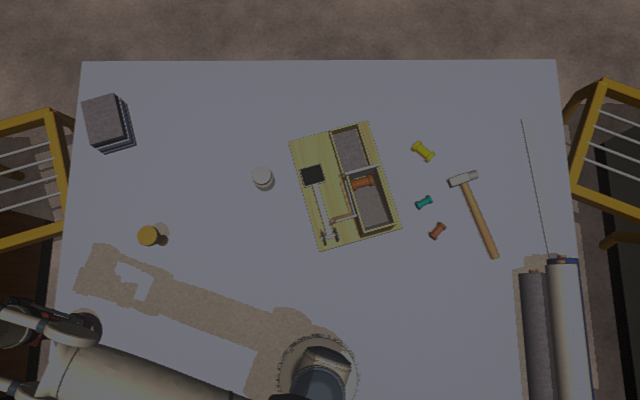

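View pics/side0.png

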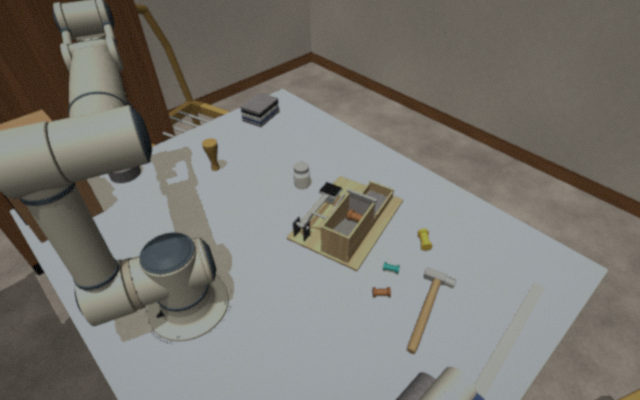

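The top view shows the pad at about (312,174), the hopper at about (372,205) with the foot at (363,183), the tray at (350,150), and the jar at (262,177). The spare leg is at (148,235) and the hammer is on the right. I'll enlarge the crop next.

Run:
```python
import cv2
a=cv2.imread('pics/top0.png')[110:260,240:420]; cv2.imwrite('pics/c1.png',cv2.resize(a,None,fx=4,fy=4,interpolation=cv2.INTER_CUBIC))
```

```text
(no output)
```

View pics/c1.png

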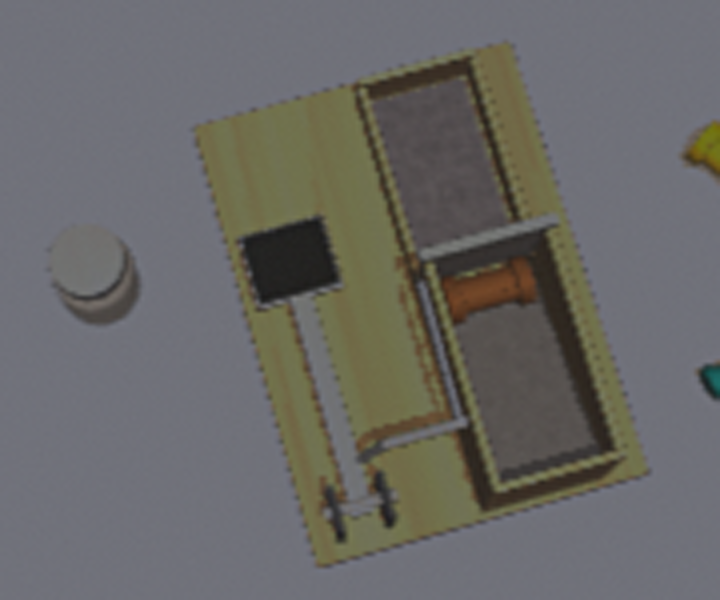

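The crop shows base-plate corners at (195,127), (510,43), (650,472) and (320,567). The pad corners are at (240,237), (323,217), (340,285) and (258,306), and the foot is against the flap. I'll fit the dispenser pose to these.

Run:
```python
from h import *
from scipy.optimize import least_squares
im=dict(np.load('pics/top0.npz')); K=im['camera_matrix']; V=im['view']; print(K)
C=np.array([(195,127),(510,43),(650,472),(320,567),(240,237),(323,217),(340,285),(258,306)],float)
uv=(C+.5)/4-.5+[240,110]
P=np.array([(225,170,12),(225,-80,12),(-120,-80,12),(-120,170,12),(115,160,70),(115,100,70),(65,100,70),(65,160,70)])/1e3
def W(q,P): c,s=np.cos(q[2]),np.sin(q[2]); return P@np.array([[c,-s,0],[s,c,0],[0,0,1]]).T+[q[0],q[1],0]
def proj(X):
    c=(V@np.c_[X,np.ones(len(X))].T).T; return np.c_[K[0,0]*c[:,0]/-c[:,2]+K[0,2],K[1,1]*-c[:,1]/-c[:,2]+K[1,2]]
r=least_squares(lambda q:(proj(W(q,P))-uv).ravel(),[.55,-.1,.2])
print(r.x,r.fun.reshape(-1,2).round(2))
print('pad',W(r.x,np.array([[.09,.13,.07],[-.09,.13,.06],[.13,0,.012]])))
# depth checks: pad & side
for u,v in((312,174),(311,176)): print(world(im,u,v))
print('jar cap',world(im,262,174),'leg',world(im,147,235))
p=W(r.x,np.array([[.09,.13,.07]]))[0]
for ex in [0,.3,.5]:
  yaw=r.x[2]
  for a in (yaw,yaw+np.pi/2,yaw-np.pi/2): 
    q=np.array([0,np.cos(a/2),np.sin(a/2),0]); print(a,inverse_kinematics(p+[0,0,.06],q))
np.save('pose.npy',r.x)
```

```text
[[451.71591623   0.         320.17312777]
 [  0.         451.71591623 200.44456681]
 [  0.           0.           1.        ]]
[ 0.50332736 -0.13641762  0.27502849] [[-0.5   0.09]
 [ 0.08 -0.54]
 [ 0.12  0.43]
 [-0.41  0.46]
 [ 0.2   0.53]
 [-0.25 -0.08]
 [ 0.34 -0.69]
 [ 0.41 -0.26]]
pad [[ 0.55464027  0.01313834  0.07      ]
 [ 0.38140512 -0.03574504  0.06      ]
 [ 0.62844163 -0.10111296  0.012     ]]
[0.55665978 0.01414901 0.070999  ]
[0.55076778 0.01697081 0.0712185 ]
jar cap [0.55303081 0.15377629 0.08688715] leg [0.37834159 0.45069273 0.12033369]
0.2750284856684396 [-3.76386216e-02 -2.70635334e-02  1.52913664e+00 -4.44089210e-16
  1.63951954e+00  1.25812922e+00]
1.845824812463336 [-3.76386216e-02 -2.70635334e-02  1.52913664e+00 -4.44089210e-16
  1.63951954e+00 -3.12667107e-01]
-1.295767841126457 None
0.2750284856684396 [-3.76386216e-02 -2.70635334e-02  1.52913664e+00 -4.44089210e-16
  1.63951954e+00  1.25812922e+00]
1.845824812463336 [-3.76386216e-02 -2.70635334e-02  1.52913664e+00 -4.44089210e-16
  1.63951954e+00 -3.12667107e-01]
-1.295767841126457 None
0.2750284856684396 [-3.76386216e-02 -2.70635334e-02  1.52913664e+00 -4.44089210e-16
  1.63951954e+00  1.25812922e+00]
1.845824812463336 [-3.76386216e-02 -2.70635334e-02  1.52913664e+00 -4.44089210e-16
  1.63951954e+00 -3.12667107e-01]
-1.295767841126457 None
```

The pose fit has sub-pixel residuals, and the pad is at (0.555, 0.013, 0.070). I'll press with closed fingers and the jaw axis along the dispenser's x, which keeps the body clear of the hopper. First the approach, then stop just above the pad.

```bash
cat >> h.py <<'E'
yaw=np.load('pose.npy')[2] if __import__('os').path.exists('pose.npy') else 0
a=yaw+np.pi/2; Q=np.array([0,np.cos(a/2),np.sin(a/2),0])
PX=np.array([.5552,.0135])+.004*np.array([np.cos(yaw),np.sin(yaw)])
def F(n=4):
    f=[]
    for _ in range(n): hold(.02); f.append(state()['ft_force'])
    return np.mean(f,0)
def tz(z,speed=.05): move_l([*PX,z],speed=speed)
E
python3 - <<'E'
from h import *
close(); print(state()['time'],state()['finger_gap'])
move_to([*PX,.2],Q); print(state()['time'])
tz(.093,.1); hold(.2); s=state(); print(s['time'],s['ee_pos'],s['ee_rot'],Q,F(),F())
snap('side','side1'); 
a=cv2.imread('pics/side1.png')[130:290,240:440]; cv2.imwrite('pics/c2.png',cv2.resize(a,None,fx=3.7,fy=3.7,interpolation=cv2.INTER_CUBIC))
E
```

```text
1.4417 0.0007408303094404494
3.875
5.2917 [0.55940017 0.01457885 0.09372924] [4.77615994e-04 6.03488513e-01 7.97371473e-01 3.48760950e-04] [0.         0.60350048 0.79736264 0.        ] [0.26051093 0.05176755 0.58544259] [ 0.21222742 -0.02751669  0.09508882]
```

View pics/c2.png

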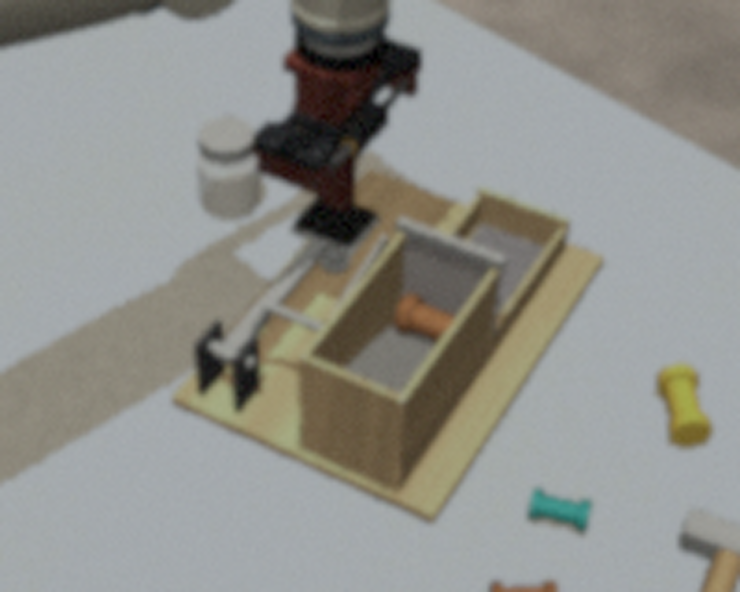

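The closed fingers are just above the pad (340,220 in the crop), and the body is clear of the jar (230,165) and the hopper. Now I'll press under force feedback.

Run:
```python
from h import *
b=F(8)[2]; log=[]
def f(n=3): 
    v=F(n)[2]-b; s=state(); log.append((round(s['time'],2),round(s['ee_pos'][2]*1e3,2),round(v,2))); return v
z=.081; tz(z,.04); f()
while f()<2 and z>.072: z-=.001; tz(z,.02)
zc=z; 
z=zc-.016; tz(z,.02); f()
while z>zc-.040:
    v=f(3)
    if v>13.5: break
    # approach: coarser while on the spring
    z-=.001 if v<5 and z>zc-.019 else .0004; tz(z,.01)
for _ in range(4): hold(.3); f(6)
print('b',b,'zc',zc,'z',z); print(*log); print(state()['ft_force'])
np.save('z.npy',[zc,z,b])
snap('side','side2')
a=cv2.imread('pics/side2.png')[130:290,240:440]; cv2.imwrite('pics/c3.png',cv2.resize(a,None,fx=3.7,fy=3.7,interpolation=cv2.INTER_CUBIC))
```

```text
b 0.12976358496476711 zc 0.076 z 0.05200000000000003
(6.11, np.float64(80.81), np.float64(-0.03)) (6.16, np.float64(81.06), np.float64(0.21)) (6.46, np.float64(80.1), np.float64(-0.61)) (6.76, np.float64(78.98), np.float64(0.05)) (7.06, np.float64(78.12), np.float64(0.47)) (7.36, np.float64(77.27), np.float64(1.86)) (7.66, np.float64(76.14), np.float64(2.38)) (8.66, np.float64(60.03), np.float64(4.92)) (8.71, np.float64(60.04), np.float64(4.76)) (9.01, np.float64(59.07), np.float64(4.83)) (9.31, np.float64(58.09), np.float64(5.41)) (9.61, np.float64(57.74), np.float64(5.19)) (9.91, np.float64(57.33), np.float64(5.09)) (10.21, np.float64(56.92), np.float64(5.46)) (10.51, np.float64(56.55), np.float64(5.65)) (10.81, np.float64(56.13), np.float64(5.99)) (11.11, np.float64(55.74), np.float64(5.72)) (11.41, np.float64(55.37), np.float64(5.3)) (11.71, np.float64(54.96), np.float64(5.78)) (12.01, np.float64(54.54), np.float64(5.78)) (12.31, np.float64(54.44), np.float64(7.45)) (12.61, np.float64(54.34), np.float64(9.25)) (12.91, np.float64(54.26), np.float64(9.88)) (13.21, np.float64(54.19), np.float64(11.64)) (13.51, np.float64(54.12), np.float64(13.05)) (13.81, np.float64(54.06), np.float64(14.57)) (14.21, np.float64(54.06), np.float64(14.31)) (14.61, np.float64(54.06), np.float64(14.36)) (15.01, np.float64(54.03), np.float64(14.57)) (15.41, np.float64(54.06), np.float64(14.38))
[-3.33898751  0.01590248 14.01193378]
```

View pics/c3.png

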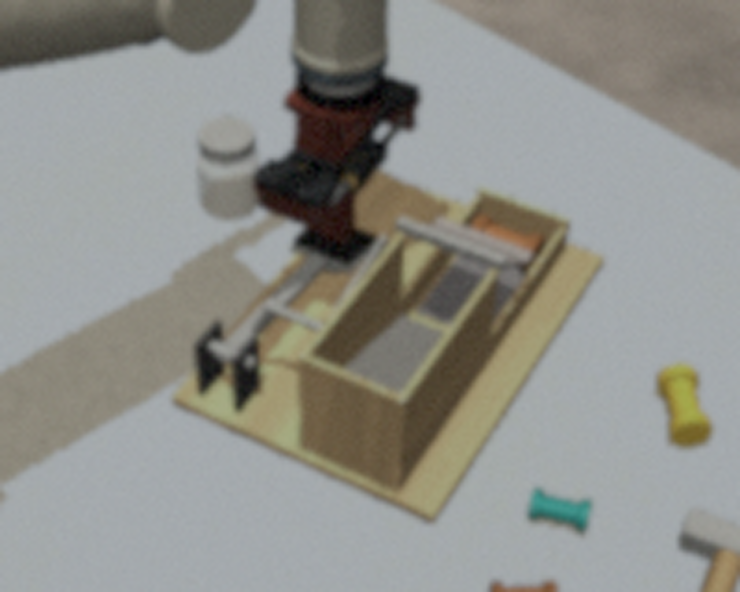

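The flap is up, the hopper is empty, and the foot is in the tray by the front wall (505,235 in the crop). It's seated at a steady 14.4 N. I'll confirm the foot is still, then ease the pedal up.

Run:
```python
from h import *
zc,z,b=np.load('z.npy')
def foot():
    im=get_image('side'); g=im['frame'][180:205,360:395].astype(int); m=(g[...,2]-g[...,0])>45
    v,u=np.nonzero(m); return len(u),u.mean().round(2),v.mean().round(2)
for _ in range(3): print(foot(),F()[2]-b); hold(.4)
t0=state()['time']; n=0
tz(.0765,.0085); t1=state()['time']; print('raised',t1-t0,state()['ee_pos'][2],F()[2]-b)
for zz in (.078,.0795,.081): tz(zz,.006); print(state()['time'],state()['ee_pos'][2],F(3)[2]-b)
tz(.2,.1); hold(.3); print(state()['time'],F(),foot())
snap('side','side3'); snap('top','top3')
a=cv2.imread('pics/side3.png')[130:290,240:440]; c=cv2.imread('pics/top3.png')[110:260,250:420]
f=lambda i:cv2.resize(i,(400,400),interpolation=cv2.INTER_CUBIC)
cv2.imwrite('pics/c4.png',np.hstack([f(a),f(c)]))
```

```text
(124, np.float64(20.4), np.float64(14.5)) 14.122367183846329
(125, np.float64(20.43), np.float64(14.54)) 14.735448816898561
(121, np.float64(20.76), np.float64(14.64)) 14.644260123341642
raised 3.0334000000000003 0.07634475339022924 2.6637532820007657
20.5083 0.07796729394479651 2.8664864044098173
20.9583 0.07902777100598614 -0.2866299204584217
21.4083 0.08111659890176998 -0.10651326569211347
23.1 [-0.12615254 -0.29837008  0.35641561] (173, np.float64(18.86), np.float64(14.99))
```

View pics/c4.png

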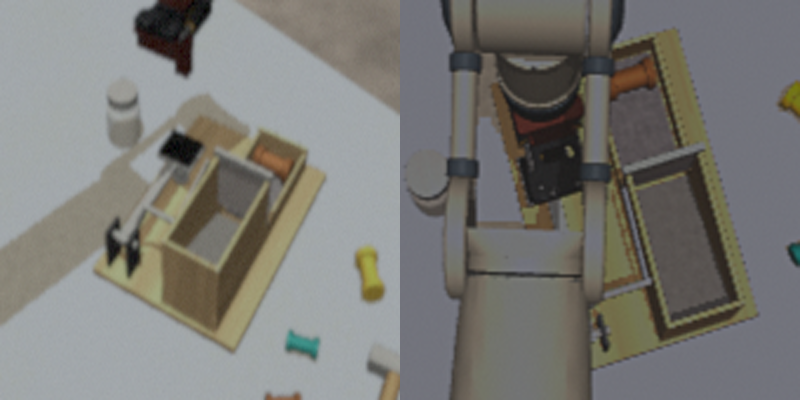

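The pedal is back up and level, the flap is shut, and the foot is lying in the tray against the front wall. Nothing else has moved and the robot is clear of everything.

```bash
python3 -c "
from bench import *
job_done(); print(state()['time'])"
```

```text
the job is handed in; nothing more can be done
the job is handed in; nothing more can be done
```

The foot is out of the dispenser and in the tray, and I've handed the job in. The interface reports no verdict.

- **Press:** I pressed the pad with closed fingers until it sat on its stop. The pressure held steady at about 14–15 N, with a sideways load of about 3 N.
- **Hold:** I kept that pressure until three images of the foot in the tray, about half a second apart, agreed to within 0.4 pixel.
- **Release:** I eased the pedal up over about 3 s, staying in contact until the force dropped to zero at its rest height. Then I lifted clear, at about 23 s of the 45 s allowed.

The last pictures show the pedal up, the flap shut, the foot against the tray's front wall and the rest of the scene where it was. In the top view the arm hides the pad and the spare leg was outside the crop, so the pad was confirmed only from the side view. The spare leg was not checked again. None of my checks failed or disagreed.

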